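# Clear the jammed jack feeder and reset it

### The job

The jack feeder has jammed: holding the orange nylon block in the gripper, use it to knock every wedged jack sideways along its lane until it is right out from under the rails, in the open bay, keeping the fingers off a jack while it is still under the rails; then lift each one out and put it in the blue reject tray. When all of them are in the tray, slide the yellow safety catch on the reset box fully aside, press the red button that it uncovered all the way down, and slide the catch fully back over the button. Finish with the block back on its black mat, and leave the tools and other things on the bench where they are.

Things in the scene. Friction and masses are not known exactly. Their poses are not given: they have to be found in the camera images.
- feeder: the jack feeder, fixed: a grey base 216 (own x) x 200 (own y) x 20 mm high; origin under its centre at table height. Three lanes run along its own y, centre lines at own x = -72, 0 and +72 mm, floor 20 mm above the table. A sprung roller wedges each jack at about own y = -38 mm: 6 to 10 N pushes it along towards own +y, and it runs free after some 25 mm
- rails_mid (a point): top of the feeder's dark rails, 28.5 mm above the table, half-way along them: they run from the feeder's own y = -100 to 0 mm. They overhang the jack's foot plate and leave a 28 mm wide slot for its body, so a jack under them cannot be lifted; with its middle beyond own y = +22 mm it is clear of them
- bay_mid (a point): middle of the floor of the feeder's open bay (green strips, no rails), 20 mm above the table; the bay runs from own y = 0 to +94 mm of the feeder and ends at a yellow stop whose top is 32 mm above the table
- jack0_mid (a point): jack, 120 g: brass body with a white band, 24 (own x) x 30 (own y) x 40 mm high, on a 34 x 44 x 4 mm steel foot plate. This point is the middle of the brass part, 24 mm above the plate's underside, 20 mm above its top. In a lane its axes are the feeder's. Two or three of the three jacks are present; this one starts in the lane at feeder own x = -72 mm
- jack1_mid (a point): jack, 120 g: brass body with a white band, 24 (own x) x 30 (own y) x 40 mm high, on a 34 x 44 x 4 mm steel foot plate. This point is the middle of the brass part, 24 mm above the plate's underside, 20 mm above its top. In a lane its axes are the feeder's. Two or three of the three jacks are present; this one starts in the lane at feeder own x = 0 mm
- jack2_mid (a point): jack, 120 g: brass body with a white band, 24 (own x) x 30 (own y) x 40 mm high, on a 34 x 44 x 4 mm steel foot plate. This point is the middle of the brass part, 24 mm above the plate's underside, 20 mm above its top. In a lane its axes are the feeder's. Two or three of the three jacks are present; this one starts in the lane at feeder own x = 72 mm
- block_mid (a point): the orange nylon knocking block, 140 g, 40 (own x) x 60 (own y) x 40 mm high; this point is its centre. Held across its 40 mm width, with its underside 2 to 10 mm above the rails, it goes along a lane over the rails with its 40 x 40 mm end against the body of the jack, its end well ahead of the fingers
- mat_top (a point): centre of the top of the black rubber mat with a yellow outline, fixed, 120 x 120 x 3 mm: the block's place
- tray: the blue reject tray, loose, 600 g, open-topped, 150 (own x) x 180 (own y) x 35 mm high, walls and floor 5 mm thick; origin under its centre
- resetbox: the white reset box, fixed, 100 (own x) x 180 (own y) x 45 mm high; origin under its centre. On it two aluminium side rails along own y (inner faces at own x = -39 and +39 mm, tops 79 mm above the table) carry the yellow catch; its place on the bench may be swapped with the tray's
- catch_grip (a point): centre of the catch's black grip, 14 (own x) x 30 (own y) x 30 mm high, which stands on the yellow shutter plate 84 x 56 x 4 mm; plate top 84 mm, this point 99 mm and grip top 114 mm above the table. It moves with the catch
- catch (a joint): how far the catch has slid, along the reset box's own +y: about 0 when it covers the button, 0.070 m fully aside; 1.5 N of friction, it stays where it is left
- reset_top (a point): centre of the top of the red button, 32 mm across, at own y = -48 mm of the reset box, 67 mm above the table when up; under the shutter plate until the catch is slid aside
- reset (a joint): how far the button is pressed down: 0 up, 0.006 m fully down (about 5 N); it springs back
- pliers: bystander: pliers with yellow handles, lying on the table, about 150 mm long, 12 mm high
- cutters: bystander: cutters with red handles, lying on the table, about 150 mm long, 12 mm high
- driver: bystander: a screwdriver lying on the table, 160 mm long
- jackstrip: bystander: a black strip with eight good jacks, 45 x 200 x 32 mm
- tape: bystander: a roll of black tape lying flat, 64 mm across, 20 mm high
There are look-alikes about, which are no part of the job. Leave any purple or turquoise look-alike of the part that bears jack2_mid alone.

How it is judged:
By the outcome, as a careful person would: the job done as asked, in the order asked, and still so for the second after the job is handed in, with the robot touching nothing.
Of jack0, jack1, jack2 only 2 to 3 are there at a start; the rules pass over those that are not, and their reading is None.
At some moment in a run one of block, tray may be knocked a few centimetres aside while the robot is not near it.
Once in a run the grip may slacken for a moment while it holds something.
It also fails if it takes over 210 s, if anything falls off the work surface, if the arm or the gripper's body presses on something with over 40 N, if the wrist force passes 120 N, or if a joint passes its speed limit or range.

### The arm

A 6-joint arm with a two-finger parallel gripper is mounted at the origin on the work surface. World frame = base frame: x ahead of the robot, y to its left, z up, the work surface at z = 0. Lengths are in m, angles in rad, forces in N, time in s.
With the tool pointing down it reaches from about 0.3 to 0.875 m from the base axis. Payload 6.4 kg.
Tool frame: the origin (TCP) lies between the finger pads; the fingertips stand 19 mm ahead of it and the grasp point (between the pads) is the TCP; z points along the fingers, y is the direction in which the jaws open and shut (so a half turn about z gives the same grasp; the last joint's range is limited). The gripper opens to 85 mm and grips with 20 to 120 N. Pads are 22 mm wide; open, the fingers measure 114 mm over their backs; the gripper's body (76 mm by 85 mm) begins 54 mm behind the grasp point. The pads swing forward as they close: fully open they stand 13 mm farther back than shut.
Start: joints at [-1.459, 0.181, 1.607, -0, 1.354, -0.206], TCP at [0.18, -0.546, 0.25] pointing down, gripper open.
Joint ranges: [-2.99, 2.99], [-0.89, 2.07], [0.3, 2.58], [-1.14, 4.28], [0, 2.63], [-3.12, 3.12]. Speed limits (rad/s): [2.57, 2.57, 3.01, 3.14, 3.14, 3.14].

### API

Orientations are given as a unit quaternion [w, x, y, z].
In Python, from bench import * gives the robot as it stands.
- The arm moves only by the tool apply_moves, never from a script. Its argument "moves" is a list that holds one entry, the list of rows, each a list of 7 numbers: the shift along the tool's x, y, z in cm, then the turn, a rotation vector about the tool's x, y, z in rad, then the opening, from 0 (shut) to 1 (fully open). A call has 1 to 8 rows; each row is the pose to reach, as a shift and turn from the pose commanded when the call began, along the tool's axes at that moment; what a row does not reach only later rows make up. A row lasts 1/10 s, in which the tool goes at most 50 mm and 8.59 degrees, less where a joint would pass 70% of its speed; a pose out of reach is approached as far as the arm can. A call with a gripper value outside its range is refused whole. The fingers move at their own pace and stop on an object; the grip force is fixed at half the most. Time passes only in rows, so rows that repeat a pose let the fingers close. It gives the time, the measured TCP pose, the force and the opening at its end, in the units of the state.
- get_obs(): the state, without advancing time (a new reading comes with each control period).
- camera(name): name is "scene" or "top" or "wrist"; returns the picture (400x640x3 uint8, red, green, blue); there is no depth.
- get_calibration(name): a dict with "vertical_fov" (degrees; the focal length in pixels is half the picture's height over the tangent of half this angle, whatever the lens; pixels are square), "cx", "cy" (the principal point, pixels), "R" (3x3) and "t" (3): a world point X has camera coordinates R X + t. Camera axes: x right, y down, z forward; pixel columns grow to the right and rows downward; lengths in m; the calibration is good to about 2 mm. A picture is of the moment at which its call begins: read the wrist's pose just before it. get_calibration takes no time and is no camera call; for the wrist camera it gives the pose at the moment of the call.
- hand_in(): hands the job in, once; it reports no verdict.
The state is a dict: "time_s": time; "q": joint angles; "dq": joint speeds; "joint_efforts": joint torques, N m; "eef_pos": TCP position; "eef_rot": TCP orientation; "wrist_force": force on the tool from outside, world axes, zero at the start; "torque": the same for the moment, N m; "opening": opening from 0.0 (shut) to 1.0 (fully open).
Only numpy, scipy, OpenCV 4.12 (cv2) and the standard library are available. Lean on these libraries where they do the work, as an engineer would, in place of code of your own. Each camera call takes 0.05 s, during which the arm holds its last target. There are 200 camera calls.

## Working session

There is one attempt and no reset: what is moved stays moved. The work goes in short steps, Python scripts to look and compute and a tool call to move; the robot and the scene stay as the last step left them, time stands still between calls to the robot, and variables do not carry over. Pictures are saved under pics/ and viewed, about 12 in all and at most 16, crops included, and the job is handed in when it is done.

Besides the shell and the picture viewer there is one more tool, called after "Request:" as name([rows], argument=value, ...), one row to a line, values as JSON. apply_moves: Moves the arm, as the interface text tells. Its arguments: {"type":"object","properties":{"moves":{"type":"array","items":{"type":"array","items":{"type":"array","items":{"type":"number"}}}}},"required":["moves"]}

```bash
mkdir -p pics; ls; python3 - <<'E'
from bench import *
import cv2, numpy as np
for n in ("scene","top"):
    im=camera(n); cv2.imwrite(f"pics/{n}0.png",im[:,:,::-1]); c=get_calibration(n); print(n,c)
o=get_obs(); print(o)
E
```

```text
pics
scene {'vertical_fov': 56.986350878112795, 'cx': 315.69289667320913, 'cy': 203.58654826654902, 'R': array([[ 0.53160588,  0.84681644,  0.01723694],
       [ 0.4716411 , -0.27905575, -0.8364703 ],
       [-0.70352673,  0.45280218, -0.54774111]]), 't': array([-0.23705385, -0.20939436,  1.3789158 ])}
top {'vertical_fov': 43.83719480218355, 'cx': 330.1128108045171, 'cy': 202.68875878949575, 'R': array([[-1.23944290e-02, -9.99921097e-01, -2.04416791e-03],
       [-9.93937690e-01,  1.25435581e-02, -1.09226955e-01],
       [ 1.09243978e-01,  6.77969799e-04, -9.94014735e-01]]), 't': array([-0.04574625,  0.57852647,  1.3127192 ])}
{'time_s': 0.1, 'q': array([-1.45929560e+00,  1.81461026e-01,  1.60788376e+00,  8.26985152e-06,
        1.35378325e+00, -2.06321016e-01]), 'dq': array([-3.06018740e-04, -2.62292961e-03, -9.27430309e-04, -1.39281199e-05,
       -1.30659510e-03,  9.30808858e-05]), 'joint_efforts': array([ 1.79945764e-04, -4.45874727e+01, -3.52238774e+01, -2.15387395e-04,
        4.14460665e-03,  3.92025868e-05]), 'eef_pos': array([ 0.17964285, -0.5457444 ,  0.24948915]), 'eef_rot': array([-7.66637470e-04,  9.87400066e-01,  1.58241967e-01,  4.04154467e-05]), 'wrist_force': array([-0.82102414, -0.58357398, -0.02884717]), 'torque': array([-0.00902475, -0.0037938 ,  0.00895556]), 'opening': 1.0000184542174513}
```

View pics/top0.png

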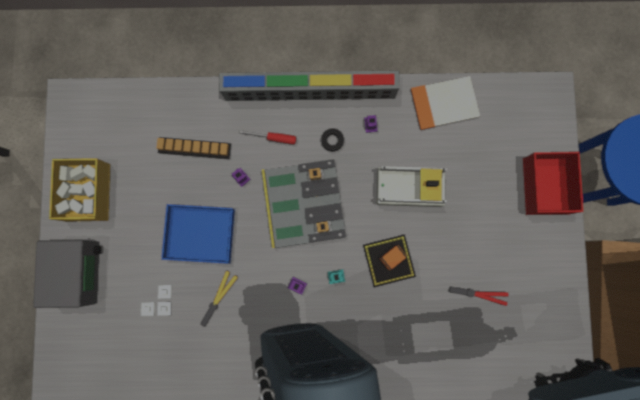

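View pics/scene0.png

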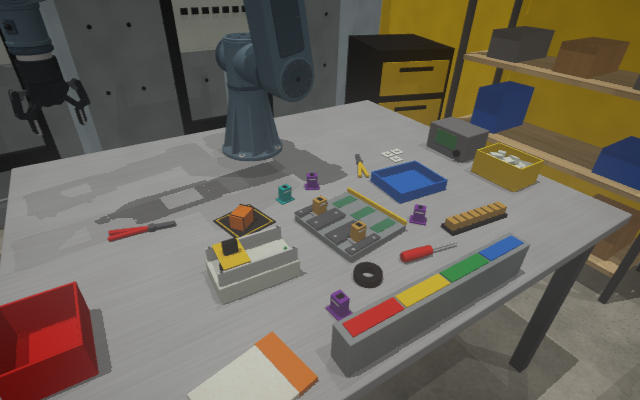

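Top view: two jacks, in the upper (px 315,173) and lower (322,227) lanes, with the stop on the left. The block is on its mat (393,257), the reset box at (411,186) and the tray at (199,234). I'll enlarge the view to measure these.

```bash
cat > h.py <<'E'
from bench import *
import cv2, numpy as np
from scipy.spatial.transform import Rotation as Ro
def K(c):
    f=200/np.tan(np.radians(c["vertical_fov"])/2); return f
def w(c,u,v,z):
    d=c["R"].T@np.array([(u-c["cx"])/K(c),(v-c["cy"])/K(c),1]); o=-c["R"].T@c["t"]
    return o+d*(z-o[2])/d[2]
def px(c,X):
    p=c["R"]@np.array(X)+c["t"]; return np.array([c["cx"]+K(c)*p[0]/p[2],c["cy"]+K(c)*p[1]/p[2]])
def tool():
    o=get_obs(); q=o["eef_rot"]; return o,Ro.from_quat([q[1],q[2],q[3],q[0]])
def go(X,yaw=None):
    """shift in cm in tool axes to world X; rotvec so tool y axis has world heading yaw (deg, mod 180), tool down"""
    o,R=tool(); M=R.as_matrix(); s=M.T@(np.array(X)-o["eef_pos"])*100
    r=np.zeros(3)
    if yaw is not None:
        cur=np.degrees(np.arctan2(M[1,1],M[0,1])); d=(yaw-cur+90)%180-90
        a=np.radians(cur+d); y=np.array([np.cos(a),np.sin(a),0]); z=np.array([0,0,-1.]); x=np.cross(y,z)
        r=(R.inv()*Ro.from_matrix(np.c_[x,y,z])).as_rotvec()
    print("shift cm",s.round(2),"rot",r.round(3),"t",round(o["time_s"],2),"eef",o["eef_pos"].round(4),"q",o["q"].round(2))
E
python3 - <<'E'
import cv2
im=cv2.imread("pics/top0.png")
cv2.imwrite("pics/top0c.png",cv2.resize(im[150:290,255:455],None,fx=4,fy=4,interpolation=cv2.INTER_CUBIC))
E
```

```text
(no output)
```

View pics/top0c.png

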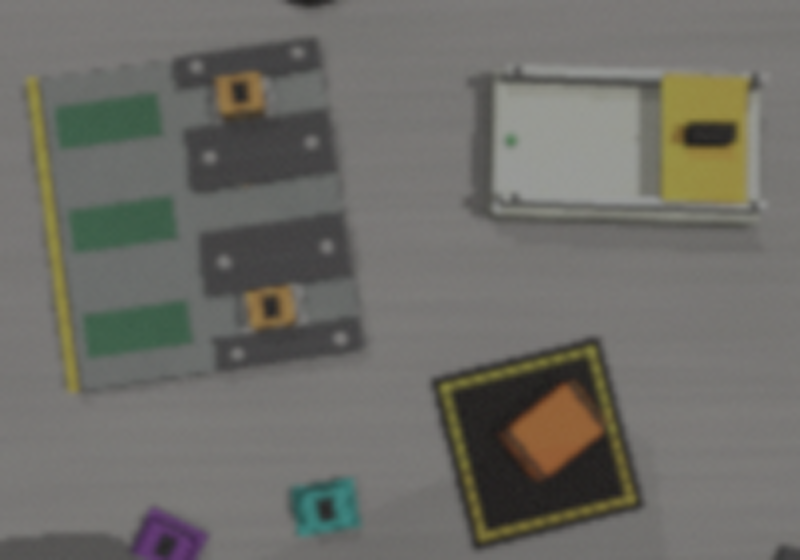

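The enlargement shows the feeder rails turned about 8°, the jack tops at crop (240,93) and (270,306), the block top at about (556,428), and the catch closed with its grip at (710,133). Next I fit the poses.

```bash
cat > fit.py <<'E'
from h import *
c=get_calibration("top")
def P(l,z,crop=True): return np.array([w(c,*( (u/4+255-.4,v/4+150-.4) if crop else (u,v)),z)[:2] for u,v in l])
def fit(own,W):
    own=np.array(own,float);mo,mw=own.mean(0),W.mean(0);A=(own-mo);B=W-mw
    a=np.arctan2((A[:,0]*B[:,1]-A[:,1]*B[:,0]).sum(),(A*B).sum()); R=np.array([[np.cos(a),-np.sin(a)],[np.sin(a),np.cos(a)]])
    t=mw-R@mo; print("org",t.round(4),"yaw",np.degrees(a).round(1),"res mm",(1000*np.linalg.norm(own@R.T+t-W,axis=1)).round(1)); return t,R
if __name__=="__main__":
    t,R=fit([(.108,-.1),(.108,0),(-.108,-.1),(-.108,0)],P([(318,40),(175,60),(363,347),(218,370)],.0285))
    for j in P([(240,93),(270,306)],.064): print("jack",j.round(4),"own",(R.T@(j-t)).round(4))
    b=P([(572,380),(606,428),(542,472),(508,432)],.043); print("block",b.mean(0).round(4),b.round(3).tolist())
    fit([(.06,.06),(.06,-.06),(-.06,-.06),(-.06,.06)],P([(433,380),(597,341),(640,505),(477,546)],.003))
    g=P([(662,72),(748,72),(748,203),(661,202)],.084);print("plate",g.mean(0).round(4),g.round(3).tolist(),"grip",P([(710,133)],.114).round(4))
    fit([(.075,.09),(.075,-.09),(-.075,-.09),(-.075,.09)],P([(165,206),(235,207),(232,263),(162,260)],.035,False))
E
python3 - <<'E'
exec(open("fit.py").read())
go([.30,-.17,.25])
E
```

```text
org [0.5784 0.0194] yaw 7.5 res mm [1.9 1.7 2.4 1.1]
jack [ 0.6546 -0.0128] own [ 0.0713 -0.0418]
jack [ 0.5128 -0.0312] own [-0.0717 -0.0415]
block [ 0.4309 -0.2201] [[0.462, -0.231], [0.43, -0.253], [0.402, -0.209], [0.429, -0.188]]
org [ 0.4211 -0.211 ] yaw 13.2 res mm [2.6 3.8 3.5 3.9]
plate [ 0.6183 -0.3162] [[0.662, -0.29], [0.661, -0.346], [0.575, -0.343], [0.576, -0.286]] grip [[ 0.6164 -0.3135]]
org [0.498  0.3009] yaw -2.3 res mm [5.3 4.4 3.6 4.3]
shift cm [ 23.17 -31.93   0.  ] rot [0. 0. 0.] t 0.1 eef [ 0.1796 -0.5457  0.2495] q [-1.46  0.18  1.61  0.    1.35 -0.21]
```

```bash
python3 - <<'E'
from h import *
go([.431,-.220,.16],35)
E
```

```text
shift cm [ 34.05 -23.07   8.99] rot [-1.000e-03  1.000e-03  1.278e+00] t 0.1 eef [ 0.1796 -0.5457  0.2495] q [-1.46  0.18  1.61  0.    1.35 -0.21]
```

Request:
apply_moves([
  [[34,-23,9,0,0,-1.86,1],[34,-23,9,0,0,-1.86,1],[34,-23,9,0,0,-1.86,1],[34,-23,9,0,0,-1.86,1],[34,-23,9,0,0,-1.86,1],[34,-23,9,0,0,-1.86,1],[34,-23,9,0,0,-1.86,1],[34,-23,9,0,0,-1.86,1]],
])

```text
time_s: 0.9
eef_pos: [0.4194, -0.2352, 0.1641]
eef_rot: [0.0, 0.724, 0.69, 0.0]
wrist_force: [0.7, -0.8, 0.8]
opening: 1.004
```

```bash
python3 - <<'E'
from h import *
go([.431,-.220,.16],35)
E
```

```text
shift cm [1.58 1.08 0.41] rot [ 0.     0.    -0.658] t 0.9 eef [ 0.4194 -0.2352  0.1641] q [-0.76  0.07  1.92  0.    1.15 -0.71]
```

Request:
apply_moves([
  [[1.2,0.8,0.3,0,0,-0.6,1],[1.2,0.8,0.3,0,0,-0.6,1],[1.2,0.8,0.3,0,0,-0.65,1],[1.2,0.8,0.3,0,0,-0.65,1],[1.2,0.8,0.3,0,0,-0.65,1],[1.2,0.8,0.3,0,0,-0.65,1]],
])

```text
time_s: 1.5
eef_pos: [0.4271, -0.2253, 0.1613]
eef_rot: [-0.0, 0.468, 0.884, 0.0]
wrist_force: [-0.3, 1.1, 0.5]
opening: 1.0
```

```bash
python3 - <<'E'
from h import *
go([.431,-.220,.16],35)
c=get_calibration("wrist"); im=camera("wrist"); cv2.imwrite("pics/w1.png",im[:,:,::-1])
np.savez("w1.npz",**c); print(px(c,[.431,-.22,.043]))
hsv=cv2.cvtColor(im,cv2.COLOR_RGB2HSV); m=cv2.inRange(hsv,(5,120,60),(16,255,255))
n,l,s,ce=cv2.connectedComponentsWithStats(m)
i=1+s[1:,4].argmax(); print(s[i],ce[i]); r=cv2.minAreaRect(cv2.findNonZero((l==i).astype(np.uint8)*255)); b=cv2.boxPoints(r); print(r)
print([w(c,*p,.043)[:2].round(4).tolist() for p in b])
E
```

```text
shift cm [0.22 0.62 0.13] rot [-0.    -0.001 -0.013] t 1.5 eef [ 0.4271 -0.2253  0.1613] q [-0.73  0.08  1.91  0.    1.15 -1.33]
[320.98056865 202.67548018]
[ 295  172   48   55 2413] [319.29796933 198.54869457]
((319.3155822753906, 198.86380004882812), (52.84981918334961, 46.449119567871094), 86.633544921875)
[[0.3976, -0.2113], [0.4289, -0.1872], [0.4598, -0.2249], [0.4266, -0.2507]]
```

View pics/w1.png

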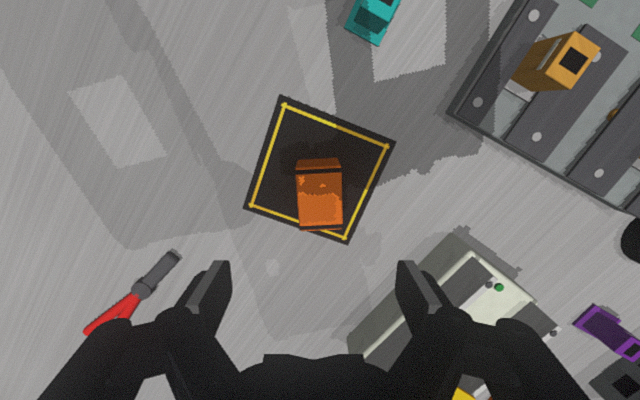

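Block top spans px (296–343, 172–230), which agrees with my estimate. Descending to grasp.

Request:
apply_moves([
  [[0.2,0.6,5,0,0,0,1],[0.2,0.6,9,0,0,0,1],[0.2,0.6,12,0,0,0,1],[0.2,0.6,13.3,0,0,0,1],[0.2,0.6,13.3,0,0,0,0.2],[0.2,0.6,13.3,0,0,0,0.2],[0.2,0.6,13.3,0,0,0,0.2],[0.2,0.6,13.3,0,0,0,0.2]],
])

```text
time_s: 2.35
eef_pos: [0.4326, -0.2218, 0.0307]
eef_rot: [0.002, 0.468, 0.884, -0.0]
wrist_force: [0.2, -0.2, 6.1]
opening: 0.463
```

```bash
python3 - <<'E'
from h import *
print(get_obs()["opening"],get_obs()["wrist_force"])
go([.431,-.220,.03],35)
E
```

```text
0.46273149282723686 [ 0.20179691 -0.19951487  6.14011023]
shift cm [ 0.24 -0.03  0.07] rot [ 0.001  0.004 -0.014] t 2.35 eef [ 0.4326 -0.2218  0.0307] q [-0.72  0.31  1.97 -0.    0.86 -1.32]
```

```bash
cat >> h.py <<'E'
FO=np.array([.5784,.0194]); FY=7.5
def F(x,y,z):
    a=np.radians(FY); return np.r_[FO+np.array([[np.cos(a),-np.sin(a)],[np.sin(a),np.cos(a)]])@np.array([x,y]),z]
E
python3 - <<'E'
from h import *
print(F(-.072,-.12,.1))
go(F(-.072,-.12,.12),FY)
E
```

```text
[ 0.52267911 -0.10897127  0.1       ]
shift cm [ 4.23 13.8  -8.93] rot [0.002 0.004 0.466] t 2.35 eef [ 0.4326 -0.2218  0.0307] q [-0.72  0.31  1.97 -0.    0.86 -1.32]
```

Request:
apply_moves([
  [[0,0,-4,0,0,0,0.2],[0,0,-9,0,0,0,0.2],[4.2,13.8,-9,0,0,0.466,0.2],[4.2,13.8,-9,0,0,0.466,0.2],[4.2,13.8,-9,0,0,0.466,0.2],[4.2,13.8,-9,0,0,0.466,0.2],[4.2,13.8,-9,0,0,0.466,0.2],[4.2,13.8,-9,0,0,0.466,0.2]],
])

```text
time_s: 3.15
eef_pos: [0.5217, -0.1082, 0.1192]
eef_rot: [0.0, 0.658, 0.753, -0.0]
wrist_force: [0.3, -0.7, -0.9]
opening: 0.462
```

```bash
python3 - <<'E'
from h import *
print(get_obs()["opening"])
go(F(-.072,-.12,.062),FY)
c=get_calibration("wrist"); im=camera("wrist"); cv2.imwrite("pics/w2.png",im[:,:,::-1])
for p in (F(-.072,-.0415,.064),F(-.108,-.1,.0285),F(-.108,0,.0285),F(.0,-.1,.0285),F(.072,-.0415,.064)): print(px(c,p).round(0))
E
```

```text
0.46161836544678597
shift cm [-0.08  0.09  5.72] rot [0.    0.001 0.003] t 3.15 eef [ 0.5217 -0.1082  0.1192] q [-0.43  0.25  1.82 -0.    1.08 -0.56]
[316. 115.]
[269. 193.]
[261.  47.]
[409. 193.]
[561. 116.]
```

View pics/w2.png

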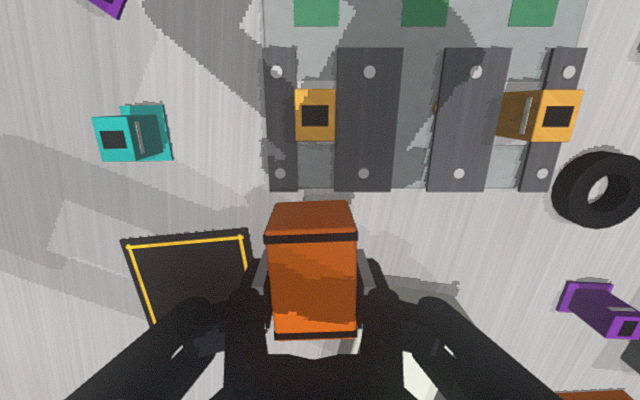

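The wrist view confirms the fit: jack at (315,115) against a prediction of (316,115), and the rail corners match. Descending and starting the push.

Request:
apply_moves([
  [[0,0.1,3,0,0,0,0.2],[0,0.1,5.6,0,0,0,0.2],[1.5,0.1,5.6,0,0,0,0.2],[2.5,0.1,5.6,0,0,0,0.2],[3.3,0.1,5.6,0,0,0,0.2],[4,0.1,5.6,0,0,0,0.2],[4.7,0.1,5.6,0,0,0,0.2],[5.4,0.1,5.6,0,0,0,0.2]],
])

```text
time_s: 4.0
eef_pos: [0.5163, -0.0569, 0.0646]
eef_rot: [0.003, 0.659, 0.752, -0.001]
wrist_force: [-3.4, -7.9, -2.1]
opening: 0.463
```

Request:
apply_moves([
  [[0.7,0,0,0,0,0,0.2],[1.4,0,0,0,0,0,0.2],[2.1,0,0,0,0,0,0.2],[2.8,0,0,0,0,0,0.2],[3.5,0,0,0,0,0,0.2],[4.2,0,0,0,0,0,0.2],[4.9,0,0,0,0,0,0.2],[5.6,0,0,0,0,0,0.2]],
])

```text
time_s: 4.8
eef_pos: [0.5081, 0.0016, 0.0625]
eef_rot: [-0.0, 0.659, 0.752, -0.0]
wrist_force: [-0.4, -1.9, -0.7]
opening: 0.469
```

```bash
python3 - <<'E'
from h import *
print(get_obs()["opening"],get_obs()["wrist_force"])
go(F(-.072,.0,.062),FY)
c=get_calibration("wrist"); im=camera("wrist"); cv2.imwrite("pics/w3.png",im[:,:,::-1])
E
```

```text
0.4689719464040856 [-0.41962744 -1.89234851 -0.71949263]
shift cm [ 0.85 -0.    0.05] rot [-0. -0.  0.] t 4.8 eef [0.5081 0.0016 0.0625] q [-0.23  0.29  1.9  -0.    0.95 -0.36]
```

View pics/w3.png

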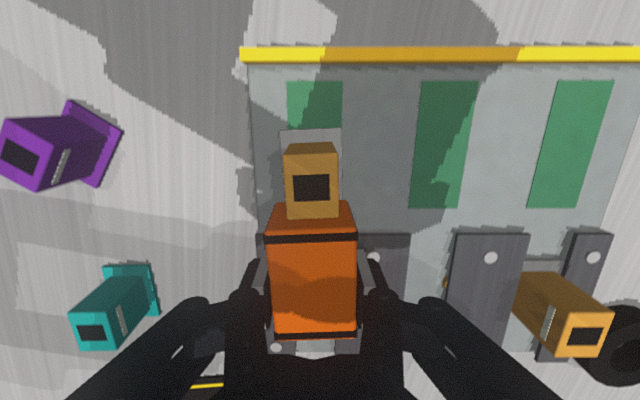

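Jack0 is in the bay, in contact with the block (px 311,185). I push another 12 mm, back off and lift.

Request:
apply_moves([
  [[0.6,0,0,0,0,0,0.2],[1.2,0,0,0,0,0,0.2],[1.2,0,0,0,0,0,0.2],[0,0,0,0,0,0,0.2],[-2,0,-2.5,0,0,0,0.2],[-4,0,-6,0,0,0,0.2],[-8,0,-7,0,0,0,0.2],[-11,0,-7,0,0,0,0.2]],
])

```text
time_s: 5.65
eef_pos: [0.5246, -0.1115, 0.1355]
eef_rot: [0.003, 0.659, 0.752, 0.001]
wrist_force: [-0.3, 0.5, -1.3]
opening: 0.467
```

Request:
apply_moves([
  [[0,5,0,0,0,0,0.2],[0,9,0,0,0,0,0.2],[0,14,0,0,0,0,0.2],[0,14,0,0,0,0,0.2],[0,14,0,0,0,0,0.2]],
])

```text
time_s: 6.15
eef_pos: [0.6615, -0.0906, 0.1311]
eef_rot: [-0.001, 0.659, 0.752, -0.001]
wrist_force: [-0.2, 0.8, -1.2]
opening: 0.467
```

```bash
python3 - <<'E'
from h import *
print(get_obs()["opening"],get_obs()["wrist_force"])
go(F(.072,-.12,.062),FY)
c=get_calibration("wrist"); im=camera("wrist"); cv2.imwrite("pics/w4.png",im[:,:,::-1])
print(px(c,F(.072,-.0415,.064)))
E
```

```text
0.466924178075422 [-0.15556908  0.76609159 -1.1862195 ]
shift cm [-0.02  0.41  6.91] rot [-0.002 -0.001  0.   ] t 6.15 eef [ 0.6615 -0.0906  0.1311] q [-0.31  0.5   1.44 -0.    1.2  -0.44]
[321.04067483 113.56047129]
```

View pics/w4.png

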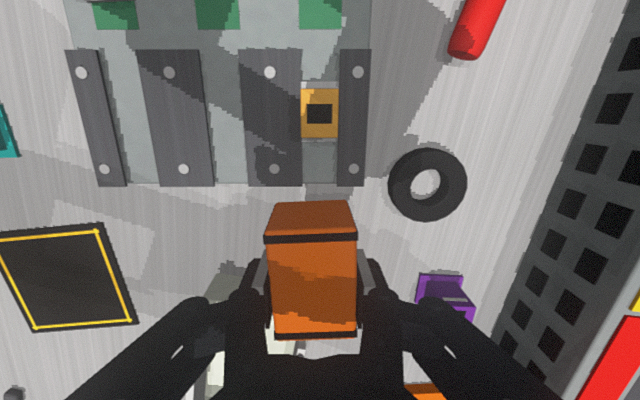

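Block still square in the grip; jack2 is dead ahead at (320,112). Pushing it the same way.

Request:
apply_moves([
  [[0,0.4,3.5,0,0,0,0.2],[0,0.4,6.8,0,0,0,0.2],[1.5,0.4,6.8,0,0,0,0.2],[2.5,0.4,6.8,0,0,0,0.2],[3.3,0.4,6.8,0,0,0,0.2],[4,0.4,6.8,0,0,0,0.2],[4.7,0.4,6.8,0,0,0,0.2],[5.4,0.4,6.8,0,0,0,0.2]],
])

```text
time_s: 7.0
eef_pos: [0.6592, -0.04, 0.0677]
eef_rot: [0.004, 0.659, 0.752, -0.002]
wrist_force: [-2.5, -15.4, -1.0]
opening: 0.464
```

Request:
apply_moves([
  [[0.8,0,0,0,0,0,0.2],[1.6,0,0,0,0,0,0.2],[2.4,0,0,0,0,0,0.2],[3.2,0,0,0,0,0,0.2],[4.0,0,0,0,0,0,0.2],[4.8,0,0,0,0,0,0.2],[5.6,0,0,0,0,0,0.2],[6.4,0,0,0,0,0,0.2]],
])

```text
time_s: 7.8
eef_pos: [0.6499, 0.0285, 0.0645]
eef_rot: [-0.0, 0.659, 0.752, -0.0]
wrist_force: [0.4, -1.6, -0.6]
opening: 0.452
```

```bash
python3 - <<'E'
from h import *
print(get_obs()["opening"],get_obs()["wrist_force"])
go(F(.072,.0,.062),FY)
c=get_calibration("wrist"); im=camera("wrist"); cv2.imwrite("pics/w5.png",im[:,:,::-1])
hsv=cv2.cvtColor(im,cv2.COLOR_RGB2HSV); m=cv2.inRange(hsv,(15,120,100),(23,220,255))
n,l,s,ce=cv2.connectedComponentsWithStats(m)
for i in range(1,n):
    if s[i,4]>150: print(s[i])
E
```

```text
0.4524112187984984 [ 0.38223456 -1.57192334 -0.62291346]
shift cm [ 0.03 -0.    0.25] rot [-0. -0.  0.] t 7.8 eef [0.6499 0.0285 0.0645] q [-0.14  0.55  1.52 -0.    1.07 -0.27]
[ 313   65   75   15 1064]
[   0   66  194   15 2622]
[  0 141  25  64 765]
[ 284  150   55   69 2516]
```

Request:
apply_moves([
  [[0.3,0,0,0,0,0,0.2],[-1,0,0,0,0,0,0.2],[-3,0,-3,0,0,0,0.2],[-5,0,-7.5,0,0,0,0.2],[-9,-3,-7.5,0,0,0,0.2],[-14,-6,-7.5,0,0,0,0.2],[-18,-10,-7.5,0,0,0,0.2],[-18,-10,-7.5,0,0,0,0.2]],
])

```text
time_s: 8.65
eef_pos: [0.5717, -0.1685, 0.1394]
eef_rot: [-0.0, 0.661, 0.75, -0.001]
wrist_force: [-0.4, -0.0, -1.6]
opening: 0.459
```

```bash
python3 - <<'E'
from h import *
print(get_obs()["opening"])
go([.4211,-.211,.033],13)
im=camera("top"); cv2.imwrite("pics/t2.png",cv2.resize(im[140:300,150:450,::-1],None,fx=2.6,fy=2.6,interpolation=cv2.INTER_CUBIC))
E
```

```text
0.45869263058361553
shift cm [ -2.31 -15.46  10.67] rot [-0.002  0.001 -0.1  ] t 8.65 eef [ 0.5717 -0.1685  0.1394] q [-0.48  0.35  1.64 -0.    1.16 -0.61]
```

View pics/t2.png

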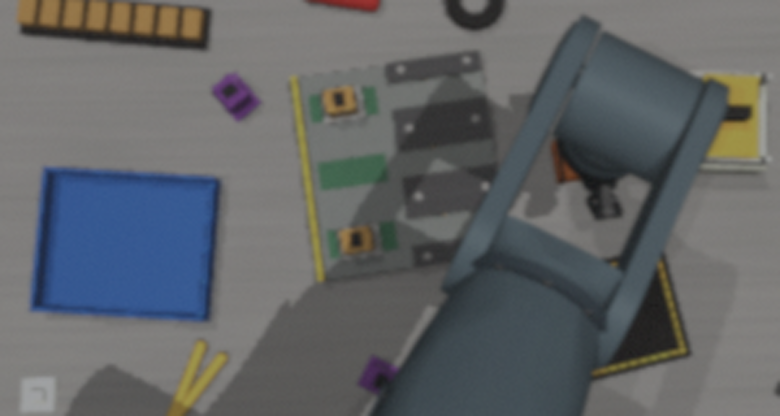

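Both jacks sit clear in the bay, at crop (340,101) and (356,240). Taking the block to the mat.

Request:
apply_moves([
  [[-2.3,-5,0,0,0,-0.1,0.2],[-2.3,-10,0,0,0,-0.1,0.2],[-2.3,-15.4,0,0,0,-0.1,0.2],[-2.3,-15.4,3,0,0,-0.1,0.2],[-2.3,-15.4,6.5,0,0,-0.1,0.2],[-2.3,-15.4,8.5,0,0,-0.1,0.2],[-2.3,-15.4,10,0,0,-0.1,0.2],[-2.3,-15.4,10,0,0,-0.1,0.2]],
])

```text
time_s: 9.5
eef_pos: [0.4236, -0.2056, 0.0377]
eef_rot: [-0.002, 0.621, 0.784, 0.0]
wrist_force: [-0.2, 0.3, -0.7]
opening: 0.462
```

```bash
python3 - <<'E'
from h import *
print(get_obs()["opening"])
go([.4211,-.211,.031],13)
E
```

```text
0.46200781217490083
shift cm [-0.47 -0.36  0.67] rot [-0.002 -0.004  0.004] t 9.5 eef [ 0.4236 -0.2056  0.0377] q [-0.71  0.28  2.    0.    0.87 -0.94]
```

Request:
apply_moves([
  [[-0.4,-0.3,0.3,0,0,0,0.2],[-0.4,-0.3,0.6,0,0,0,0.2],[-0.4,-0.3,0.7,0,0,0,0.2],[-0.4,-0.3,0.7,0,0,0,0.2],[-0.4,-0.3,0.7,0,0,0,1],[-0.4,-0.3,0.7,0,0,0,1],[-0.4,-0.3,0.7,0,0,0,1],[-0.4,-0.3,0.7,0,0,0,1]],
])

```text
time_s: 10.3
eef_pos: [0.4228, -0.2114, 0.0328]
eef_rot: [0.0, 0.621, 0.784, -0.0]
wrist_force: [-0.5, 0.8, 0.1]
opening: 0.998
```

Request:
apply_moves([
  [[0,0,-3,0,0,0,1],[0,0,-8,0,0,0,1],[0,0,-12,0,0,0,1],[8,4,-12,0,0,0,1],[12,4,-12,0,0,0,1],[16,4,-12,0,0,0,1],[20,4,-12,0,0,0,1],[20,4,-12,0,0,0,1]],
])

```text
time_s: 11.1
eef_pos: [0.4138, -0.0031, 0.1521]
eef_rot: [-0.001, 0.619, 0.785, 0.0]
wrist_force: [-0.2, -0.6, 0.4]
opening: 1.002
```

```bash
python3 - <<'E'
from h import *
from fit import P
im=camera("top"); cv2.imwrite("pics/t3.png",im[:,:,::-1]); c=get_calibration("top")
hsv=cv2.cvtColor(im,cv2.COLOR_RGB2HSV)
for nm,lo,hi,z in (("jack",(14,110,100),(23,220,255),.064),("block",(5,130,60),(13,255,255),.043)):
    m=cv2.inRange(hsv,lo,hi); m[:,:140]=0; n,l,s,ce=cv2.connectedComponentsWithStats(m)
    for i in range(1,n):
        if s[i,4]>15: X=w(c,*ce[i],z); a=np.radians(FY); d=X[:2]-FO; print(nm,s[i],X.round(4),"own",np.round([d@[np.cos(a),np.sin(a)],d@[-np.sin(a),np.cos(a)]],4))
go(F(-.072,.045,.12),FY)
E
```

```text
jack [157 138   7  11  64] [0.7405 0.3997 0.064 ] own [0.2103 0.3559]
jack [165 139   8  11  78] [0.738 0.377 0.064] own [0.2049 0.3337]
jack [174 140   8  11  75] [0.7354 0.3527 0.064 ] own [0.1991 0.31  ]
jack [183 140   8  11  74] [0.7334 0.3285 0.064 ] own [0.194  0.2862]
jack [192 141   8  11  77] [0.7309 0.3042 0.064 ] own [0.1884 0.2625]
jack [202 142   7  11  74] [0.7285 0.2795 0.064 ] own [0.1828 0.2383]
jack [211 143   8  11  75] [0.7256 0.2553 0.064 ] own [0.1768 0.2146]
jack [220 143   8  12  75] [0.7237 0.2311 0.064 ] own [0.1717 0.1909]
jack [275 174  11  10  68] [0.6403 0.0786 0.064 ] own [0.0691 0.0506]
jack [427 186  12   4  26] [ 0.6109 -0.326   0.064 ] own [-0.0128 -0.3467]
jack [281 228  12   8  48] [0.5016 0.0607 0.064 ] own [-0.0707  0.051 ]
jack [271 234   3  11  21] [0.48   0.1004 0.064 ] own [-0.087   0.0931]
jack [602 241  38  13 357] [ 0.4488 -0.8054  0.064 ] own [-0.2361 -0.8008]
jack [380 252  20  17 201] [ 0.4216 -0.2056  0.064 ] own [-0.1848 -0.2026]
block [411  86  23  43 570] [ 0.8367 -0.3079  0.043 ] own [ 0.2134 -0.3583]
block [377 250  24  20 140] [ 0.4224 -0.2035  0.043 ] own [-0.1838 -0.2007]
shift cm [3.72 9.79 3.24] rot [-0.    -0.001  0.105] t 11.15 eef [ 0.4147 -0.0044  0.1524] q [-0.3  -0.07  2.08  0.    1.13 -0.53]
```

Request:
apply_moves([
  [[4.1,5,0,0,0,0.105,1],[4.1,9.8,0,0,0,0.105,1],[4.1,9.8,2,0,0,0.105,1],[4.1,9.8,2,0,0,0.105,1],[4.1,9.8,2,0,0,0.105,1]],
])

```text
time_s: 11.65
eef_pos: [0.5013, 0.054, 0.1319]
eef_rot: [-0.001, 0.661, 0.75, -0.001]
wrist_force: [-0.8, -0.0, -0.6]
opening: 1.0
```

```bash
python3 - <<'E'
from h import *
c=get_calibration("wrist"); im=camera("wrist"); cv2.imwrite("pics/w6.png",im[:,:,::-1])
print(px(c,F(-.072,.049,.064)))
go(F(-.072,.049,.048),FY)
E
```

```text
[314.4264124  221.66070703]
shift cm [ 0.47 -0.01  8.45] rot [-0.001 -0.    -0.006] t 11.7 eef [0.5014 0.0539 0.1325] q [-0.13  0.17  1.88 -0.    1.09 -0.25]
```

View pics/w6.png

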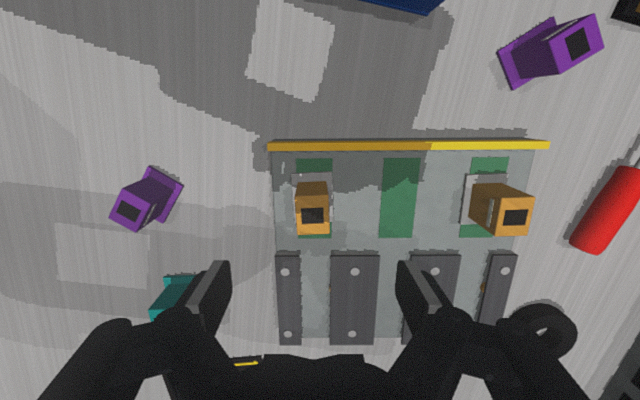

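The jack top is at (313,215), 6 px farther along than predicted, so I shift +1.0 cm and grasp.

Request:
apply_moves([
  [[1,0,3.5,0,0,0,1],[1,0,7,0,0,0,1],[1,0,8.4,0,0,0,1],[1,0,8.4,0,0,0,0.1],[1,0,8.4,0,0,0,0.1],[1,0,8.4,0,0,0,0.1],[1,0,8.4,0,0,0,0.1],[1,0,8.4,0,0,0,0.1]],
])

```text
time_s: 12.5
eef_pos: [0.5018, 0.0646, 0.0502]
eef_rot: [0.001, 0.661, 0.75, 0.001]
wrist_force: [-1.0, -0.5, 7.0]
opening: 0.275
```

```bash
python3 - <<'E'
from h import *
print(get_obs()["opening"],get_obs()["wrist_force"])
go([.46,.30,.2],90)
go([.46,.30,.2],0)
E
```

```text
0.2746785715619433 [-1.02602225 -0.48601554  7.01894372]
shift cm [ 23.87  -1.15 -15.  ] rot [ 0.002  0.002 -1.445] t 12.5 eef [0.5018 0.0646 0.0502] q [-0.11  0.31  1.91 -0.    0.92 -0.23]
shift cm [ 23.87  -1.15 -15.  ] rot [0.003 0.001 0.126] t 12.5 eef [0.5018 0.0646 0.0502] q [-0.11  0.31  1.91 -0.    0.92 -0.23]
```

Request:
apply_moves([
  [[0,0,-3,0,0,0,0.1],[0,0,-7,0,0,0,0.1],[0,0,-10,0,0,0,0.1],[5,0,-10,0,0,0.17,0.1],[10,0,-10,0,0,0.17,0.1],[15,0,-10,0,0,0.17,0.1],[20,0,-10,0,0,0.17,0.1],[23,0,-10,0,0,0.17,0.1]],
])

```text
time_s: 13.3
eef_pos: [0.4709, 0.2958, 0.1493]
eef_rot: [0.0, 0.722, 0.692, 0.001]
wrist_force: [0.5, -0.1, -0.7]
opening: 0.273
```

```bash
cat > tr.py <<'E'
from h import *
def tray(im=None):
    im=camera("top") if im is None else im
    c=get_calibration("top"); hsv=cv2.cvtColor(im,cv2.COLOR_RGB2HSV)
    m=cv2.inRange(hsv,(105,120,40),(122,255,255)); m[:,:140]=0; m[:,270:]=0; m[:150]=0
    r=cv2.minAreaRect(cv2.findNonZero(m)); b=np.array([w(c,*p,.035)[:2] for p in cv2.boxPoints(r)])
    print("tray",b.mean(0).round(4),b.round(3).tolist(), m.sum()//255)
E
python3 - <<'E'
from tr import *
print(get_obs()["opening"])
tray(cv2.imread("pics/top0.png")[:,:,::-1].copy()); 
im=camera("top"); tray(im); cv2.imwrite("pics/t4.png",im[:,:,::-1])
go([.498,.335,.039],-2.3)
E
```

```text
0.27338469116075603
tray [0.4993 0.3036] [[0.433, 0.398], [0.58, 0.392], [0.566, 0.208], [0.419, 0.216]] 3683
tray [0.4989 0.2998] [[0.432, 0.39], [0.579, 0.384], [0.566, 0.208], [0.419, 0.216]] 2244
shift cm [ 3.58  2.63 11.07] rot [ 0.001 -0.004 -0.001] t 13.35 eef [0.4701 0.2998 0.1495] q [0.35 0.25 1.74 0.   1.15 0.39]
```

Request:
apply_moves([
  [[3.5,2.6,3,0,0,0.02,0.1],[3.5,2.6,6,0,0,0.02,0.1],[3.5,2.6,9,0,0,0.02,0.1],[3.5,2.6,10.6,0,0,0.02,0.1],[3.5,2.6,11,0,0,0.02,0.1],[3.5,2.6,11,0,0,0.02,0.1],[3.5,2.6,11,0,0,0.02,0.1],[3.5,2.6,11,0,0,0.02,0.1]],
])

```text
time_s: 14.15
eef_pos: [0.5005, 0.3272, 0.0405]
eef_rot: [0.001, 0.729, 0.684, 0.001]
wrist_force: [0.3, 0.2, -1.1]
opening: 0.27
```

Request:
apply_moves([
  [[0,0,0.4,0,0,0,0.1],[0,0,0.4,0,0,0,0.1],[0,0,0.4,0,0,0,0.55],[0,0,0.4,0,0,0,0.55],[0,0,0.4,0,0,0,0.55],[0,0,-3,0,0,0,0.55],[0,0,-8,0,0,0,0.55],[0,0,-11,0,0,0,0.55]],
])

```text
time_s: 14.95
eef_pos: [0.5003, 0.3272, 0.1519]
eef_rot: [0.001, 0.729, 0.684, 0.001]
wrist_force: [-0.3, 1.0, 0.6]
opening: 0.549
```

```bash
python3 - <<'E'
from h import *
go(F(.072,.055,.13),FY)
E
```

```text
shift cm [-23.43  15.76   2.2 ] rot [ 0.003 -0.001 -0.195] t 14.95 eef [0.5003 0.3272 0.1519] q [0.38 0.33 1.63 0.   1.17 0.44]
```

Request:
apply_moves([
  [[-23.4,15.7,2.2,0,0,-0.195,1],[-23.4,15.7,2.2,0,0,-0.195,1],[-23.4,15.7,2.2,0,0,-0.195,1],[-23.4,15.7,2.2,0,0,-0.195,1],[-23.4,15.7,2.2,0,0,-0.195,1],[-23.4,15.7,2.2,0,0,-0.195,1],[-23.4,15.7,2.2,0,0,-0.195,1],[-23.4,15.7,2.2,0,0,-0.195,1]],
])

```text
time_s: 15.75
eef_pos: [0.6409, 0.0824, 0.1262]
eef_rot: [-0.0, 0.66, 0.751, -0.0]
wrist_force: [-0.2, -0.4, -0.0]
opening: 1.0
```

```bash
python3 - <<'E'
from h import *
go(F(.072,.055,.048),FY)
c=get_calibration("wrist"); im=camera("wrist"); cv2.imwrite("pics/w7.png",im[:,:,::-1])
print(px(c,F(.072,.055,.064)))
m=cv2.inRange(cv2.cvtColor(im,cv2.COLOR_RGB2HSV),(14,110,60),(23,220,255)); m[:165]=0
n,l,s,ce=cv2.connectedComponentsWithStats(m)
for i in range(1,n):
    if s[i,4]>150: print(s[i],ce[i])
cv2.imwrite("pics/w7c.png",im[100:300,200:440,::-1])
E
```

```text
shift cm [0.07 0.19 7.82] rot [-0.001 -0.001 -0.002] t 15.75 eef [0.6409 0.0824 0.1262] q [-0.06  0.46  1.51  0.    1.17 -0.18]
[317.11524043 230.09819341]
[ 298  197   34   56 1441] [314.76058293 223.14295628]
```

View pics/w7.png

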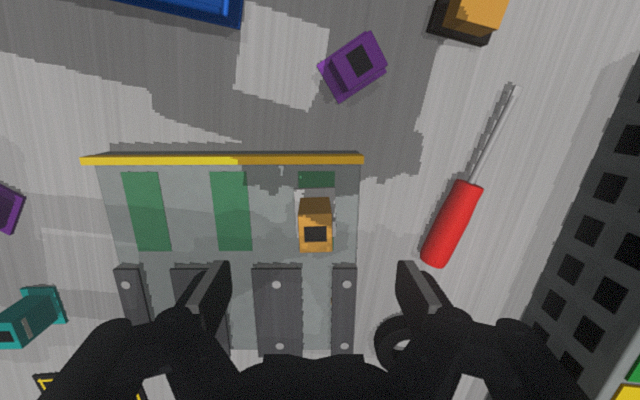

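Jack2's top is at (315,235), about 5 px nearer than predicted. The driver is about 99 mm from the lane, so the fingers are clear.

Request:
apply_moves([
  [[-0.3,0.1,3.5,0,0,0,1],[-0.3,0.1,6.5,0,0,0,1],[-0.3,0.1,7.8,0,0,0,1],[-0.3,0.1,7.8,0,0,0,0.1],[-0.3,0.1,7.8,0,0,0,0.1],[-0.3,0.1,7.8,0,0,0,0.1],[-0.3,0.1,7.8,0,0,0,0.1],[-0.3,0.1,7.8,0,0,0,0.1]],
])

```text
time_s: 16.6
eef_pos: [0.6436, 0.0804, 0.0505]
eef_rot: [0.001, 0.659, 0.752, 0.001]
wrist_force: [-0.4, 1.2, 8.4]
opening: 0.275
```

Request:
apply_moves([
  [[0,0,-3,0,0,0,0.1],[0,0,-7,0,0,0,0.1],[0,0,-10,0,0,0,0.1],[5,-3,-10,0,0,0.17,0.1],[10,-7,-10,0,0,0.19,0.1],[14,-11,-10,0,0,0.19,0.1],[15,-15,-10,0,0,0.19,0.1],[15,-15,-10,0,0,0.19,0.1]],
])

```text
time_s: 17.4
eef_pos: [0.4693, 0.2112, 0.1481]
eef_rot: [-0.001, 0.727, 0.687, -0.001]
wrist_force: [-0.1, -0.5, -2.1]
opening: 0.27
```

```bash
python3 - <<'E'
from tr import *
print(get_obs()["opening"])
tray()
go([.494,.255,.037],-3)
E
```

```text
0.26965743851409657
tray [0.4992 0.3017] [[0.432, 0.394], [0.579, 0.389], [0.566, 0.208], [0.419, 0.216]] 688
shift cm [ 4.49  2.33 11.11] rot [-0.004 -0.    -0.004] t 17.45 eef [0.4687 0.2115 0.1482] q [0.19 0.17 1.85 0.   1.13 0.25]
```

Request:
apply_moves([
  [[4.2,2.4,1,0,0,0,0.1],[4.2,2.4,4,0,0,0,0.1],[4.2,2.4,7,0,0,0,0.1],[4.2,2.4,9.5,0,0,0,0.1],[4.2,2.4,10.6,0,0,0,0.1],[4.2,2.4,11,0,0,0,0.1],[4.2,2.4,11.1,0,0,0,0.1],[4.2,2.4,11.1,0,0,0,0.1]],
])

```text
time_s: 18.25
eef_pos: [0.5016, 0.2502, 0.0389]
eef_rot: [0.001, 0.728, 0.686, 0.001]
wrist_force: [0.6, -0.3, -0.8]
opening: 0.274
```

Request:
apply_moves([
  [[0,0,0.3,0,0,0,0.1],[0,0,0.3,0,0,0,0.1],[0,0,0.3,0,0,0,0.55],[0,0,0.3,0,0,0,0.55],[0,0,0.3,0,0,0,0.55],[0,0,-3,0,0,0,0.55],[0,0,-8,0,0,0,0.55],[-4,0,-13,0,0,0,0.55]],
])

```text
time_s: 19.05
eef_pos: [0.4991, 0.2207, 0.1591]
eef_rot: [0.0, 0.727, 0.687, 0.001]
wrist_force: [1.7, -1.1, 0.8]
opening: 0.552
```

```bash
python3 - <<'E'
from h import *
go([.6164,-.3135,.2],0)
c=get_calibration("wrist"); im=camera("wrist"); cv2.imwrite("pics/w8.png",im[:,:,::-1])
E
```

```text
shift cm [-52.68  14.71  -4.14] rot [ 0.002 -0.001 -0.056] t 19.05 eef [0.4991 0.2207 0.1591] q [0.2  0.22 1.76 0.   1.16 0.25]
```

View pics/w8.png

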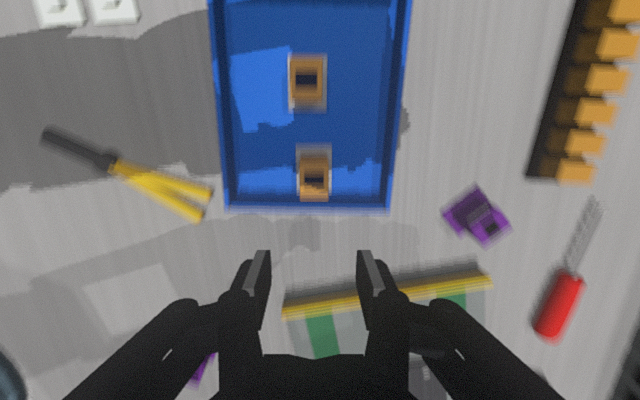

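Both jacks stand upright in the tray, at px (307,82) and (314,178). On to the reset box.

Request:
apply_moves([
  [[-10,3,-4,0,0,0,0.6],[-40,14.7,-4,0,0,-0.04,0.6],[-52.5,14.7,-4,0,0,-0.04,0.6],[-52.5,14.7,-4,0,0,-0.04,0.6],[-52.5,14.7,-4,0,0,-0.04,0.6],[-52.5,14.7,-4,0,0,-0.04,0.6],[-52.5,14.7,-4,0,0,-0.04,0.6],[-52.5,14.7,-4,0,0,-0.04,0.6]],
])

```text
time_s: 19.9
eef_pos: [0.5844, -0.17, 0.1904]
eef_rot: [0.0, 0.714, 0.7, 0.0]
wrist_force: [0.6, -0.1, -0.3]
opening: 0.6
```

```bash
python3 - <<'E'
from h import *
go([.6164,-.3135,.2],-1.5)
E
```

```text
shift cm [-14.29   3.48  -0.96] rot [ 0.    -0.     0.007] t 19.9 eef [ 0.5844 -0.17    0.1904] q [-0.48  0.31  1.57  0.    1.26 -0.46]
```

Request:
apply_moves([
  [[-5,1.5,-0.5,0,0,0,0.6],[-9,3,-0.5,0,0,0,0.6],[-12.5,3.4,-0.5,0,0,0,0.6],[-12.5,3.4,-0.5,0,0,0,0.6],[-12.5,3.4,-0.5,0,0,0,0.6]],
])

```text
time_s: 20.4
eef_pos: [0.6155, -0.2941, 0.1945]
eef_rot: [-0.001, 0.714, 0.7, 0.0]
wrist_force: [0.7, 0.6, -0.3]
opening: 0.6
```

```bash
python3 - <<'E'
from h import *
c=get_calibration("wrist"); im=camera("wrist"); cv2.imwrite("pics/w9.png",im[:,:,::-1]); np.savez("w9.npz",**c)
print(px(c,[.6164,-.3135,.114]),px(c,[.6183,-.3162,.084]))
go([.6164,-.3135,.108],-1.5)
E
```

```text
[316.03712533 243.82763079] [317.92980671 231.02142726]
shift cm [-2.06  0.13  8.67] rot [-0.001 -0.001  0.007] t 20.45 eef [ 0.6156 -0.293   0.1947] q [-0.62  0.46  1.36  0.    1.32 -0.6 ]
```

View pics/w9.png

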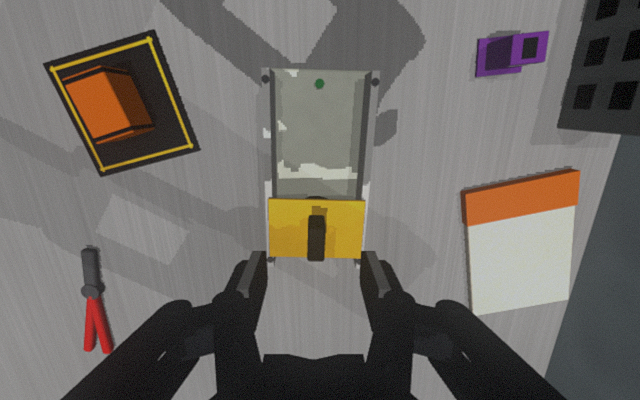

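The view matches: the grip top's centre is near (316,242) against a prediction of (316,244). The block on its mat looks a little off centre at (105,105), so I'll check that later. Gripping the catch.

Request:
apply_moves([
  [[-1.9,0.1,3,0,0,0,0.6],[-1.9,0.1,6,0,0,0,0.6],[-1.9,0.1,8.2,0,0,0,0.6],[-1.9,0.1,8.6,0,0,0,0.6],[-1.9,0.1,8.6,0,0,0,0],[-1.9,0.1,8.6,0,0,0,0],[-1.9,0.1,8.6,0,0,0,0],[-1.9,0.1,8.6,0,0,0,0]],
])

```text
time_s: 21.25
eef_pos: [0.6173, -0.3128, 0.1117]
eef_rot: [0.001, 0.714, 0.7, 0.0]
wrist_force: [-3.1, 1.6, 6.9]
opening: 0.151
```

```bash
python3 - <<'E'
from h import *
print(get_obs()["opening"],get_obs()["wrist_force"])
o,R=tool();M=R.as_matrix();print(M[:,0])
im=camera("top");c=get_calibration("top")
m=cv2.inRange(cv2.cvtColor(im,cv2.COLOR_RGB2HSV),(5,130,60),(16,255,255)); m[:240]=0;m[:,:350]=0;m[:,440:]=0
r=cv2.minAreaRect(cv2.findNonZero(m));print(r,[w(c,*p,.043)[:2].round(3).tolist() for p in cv2.boxPoints(r)])
E
```

```text
0.1506771540098268 [-3.1336791   1.55984128  6.88825719]
[ 0.01958087  0.99980755 -0.00120211]Traceback (most recent call last):
  File "<stdin>", line 6, in <module>
cv2.error: OpenCV(4.12.0) /io/opencv/modules/imgproc/src/convhull.cpp:143: error: (-215:Assertion failed) total >= 0 && (depth == CV_32F || depth == CV_32S) in function 'convexHull'
```

Request:
apply_moves([
  [[1,0,0,0,0,0,0],[2,0,0,0,0,0,0],[3,0,0,0,0,0,0],[4,0,0,0,0,0,0],[5,0,0,0,0,0,0],[6,0,0,0,0,0,0],[6.8,0,0,0,0,0,0],[7.2,0,0,0,0,0,0]],
])

```text
time_s: 22.1
eef_pos: [0.6202, -0.2456, 0.1118]
eef_rot: [0.007, 0.714, 0.7, -0.002]
wrist_force: [3.3, -27.9, -5.7]
opening: 0.153
```

Request:
apply_moves([
  [[0.1,0,0,0,0,0,0],[0.2,0,0,0,0,0,0],[0.2,0,0,0,0,0,0]],
])

```text
time_s: 22.4
eef_pos: [0.6202, -0.2456, 0.1117]
eef_rot: [0.007, 0.715, 0.7, -0.002]
wrist_force: [4.1, -24.0, -3.6]
opening: 0.141
```

The catch hit its stop after 67 mm of travel (24–28 N held). Releasing, lifting and looking at the button.

Request:
apply_moves([
  [[-0.2,0,0,0,0,0,0],[-0.2,0,0,0,0,0,0.6],[-0.2,0,0,0,0,0,0.6],[-0.2,0,-4,0,0,0,0.6],[-0.2,0,-9,0,0,0,0.6],[-5,0,-9,0,0,0,0.1],[-8,0,-9,0,0,0,0.0],[-8,0,-9,0,0,0,0.0]],
])

```text
time_s: 23.2
eef_pos: [0.616, -0.3214, 0.1994]
eef_rot: [0.001, 0.715, 0.699, -0.0]
wrist_force: [-0.4, 0.8, -0.5]
opening: 0.093
```

```bash
python3 - <<'E'
from h import *
from fit import *
o,R=tool(); print(o["opening"])
cw=get_calibration("wrist"); im=camera("wrist"); cv2.imwrite("pics/w10.png",im[:,:,::-1])
hsv=cv2.cvtColor(im,cv2.COLOR_RGB2HSV)
for nm,mm,z in (("red",cv2.inRange(hsv,(0,130,60),(4,255,255))|cv2.inRange(hsv,(172,130,60),(180,255,255)),.067),("yel",cv2.inRange(hsv,(20,120,60),(32,255,255)),.084)):
    n,l,s,ce=cv2.connectedComponentsWithStats(mm)
    for i in range(1,n):
        if s[i,4]>100: print(nm,s[i],ce[i].round(1),w(cw,*ce[i],z).round(4))
go([.619,-.318,.1],-1.1)
E
```

```text
0.09273677453257867
red [297 178  34  34 882] [313.9 194.5] [ 0.616  -0.3167  0.067 ]
red [  80  275   30   60 1094] [ 92.6 306.4] [ 0.378  -0.4361  0.067 ]
yel [  43    3  148  143 2084] [117.6  70.9] [ 0.4705 -0.2109  0.084 ]
yel [ 263   80  109   75 6741] [316.1 116.1] [ 0.6192 -0.2468  0.084 ]
shift cm [0.12 0.3  9.88] rot [-0.001 -0.001 -0.001] t 23.25 eef [ 0.616  -0.3192  0.1988] q [-0.65  0.48  1.32  0.    1.34 -0.63]
```

View pics/w10.png

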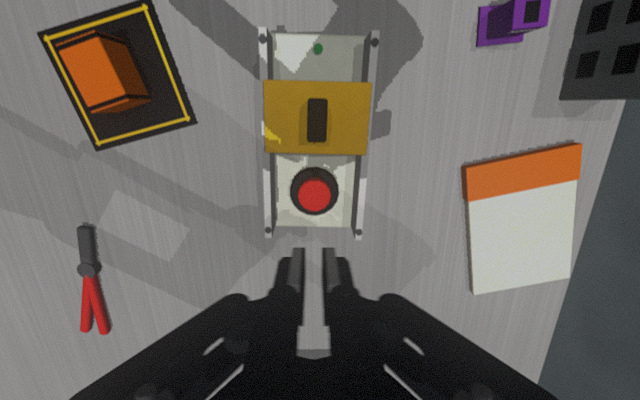

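The catch is fully aside: plate centre y = −0.247 against the button's −0.317, which is 70 mm. The red button is at (314,194). Pressing it.

Request:
apply_moves([
  [[0.25,0,4,0,0,0,0],[0.25,0,8,0,0,0,0],[0.25,0,10.5,0,0,0,0],[0.25,0,11.2,0,0,0,0],[0.25,0,11.6,0,0,0,0],[0.25,0,11.9,0,0,0,0],[0.25,0,12.1,0,0,0,0],[0.25,0,12.1,0,0,0,0]],
])

```text
time_s: 24.05
eef_pos: [0.6177, -0.3159, 0.0802]
eef_rot: [0.001, 0.714, 0.7, 0.001]
wrist_force: [-0.3, 3.1, 4.9]
opening: -0.003
```

Request:
apply_moves([
  [[0,0,0.1,0,0,0,0],[0,0,0.2,0,0,0,0],[0,0,0.3,0,0,0,0],[0,0,0.3,0,0,0,0]],
])

```text
time_s: 24.45
eef_pos: [0.6179, -0.3161, 0.0799]
eef_rot: [0.001, 0.714, 0.7, 0.001]
wrist_force: [-6.1, 8.0, 19.0]
opening: 0.001
```

Bottomed out: 19 N with no further travel. Now regrip the catch.

Request:
apply_moves([
  [[0,0,-4,0,0,0,0],[0,0,-8,0,0,0,0.3],[3,0,-10,0,0,0,0.6],[7,0.1,-10,0,0,0,0.6],[7,0.1,-10,0,0,0,0.6],[7,0.1,-6,0,0,0,0.6],[7,0.1,-3.6,0,0,0,0.6],[7,0.1,-3,0,0,0,0.6]],
])

```text
time_s: 25.25
eef_pos: [0.6172, -0.2455, 0.1022]
eef_rot: [-0.002, 0.714, 0.7, -0.001]
wrist_force: [-0.4, 1.6, 0.0]
opening: 0.6
```

Request:
apply_moves([
  [[0,0,0,0,0,0,0.6],[0,0,0,0,0,0,0],[0,0,0,0,0,0,0],[0,0,0,0,0,0,0],[0,0,0,0,0,0,0],[0,0,0,0,0,0,0]],
])

```text
time_s: 25.85
eef_pos: [0.6202, -0.2469, 0.1074]
eef_rot: [0.002, 0.714, 0.7, 0.001]
wrist_force: [-0.2, -0.0, 5.5]
opening: 0.151
```

Request:
apply_moves([
  [[-1,0,0,0,0,0,0],[-2,0,0,0,0,0,0],[-3,0,0,0,0,0,0],[-4,0,0,0,0,0,0],[-5,0,0,0,0,0,0],[-6,0,0,0,0,0,0],[-6.8,0,0,0,0,0,0],[-7.2,0,0,0,0,0,0]],
])

```text
time_s: 26.65
eef_pos: [0.6171, -0.3171, 0.1073]
eef_rot: [-0.002, 0.714, 0.7, 0.001]
wrist_force: [-6.2, 18.0, 16.7]
opening: 0.152
```

Request:
apply_moves([
  [[-0.1,0,0,0,0,0,0],[-0.2,0,0,0,0,0,0],[-0.2,0,0,0,0,0,0]],
])

```text
time_s: 26.95
eef_pos: [0.6171, -0.3171, 0.1073]
eef_rot: [-0.002, 0.714, 0.7, 0.001]
wrist_force: [-8.4, 13.4, 16.4]
opening: 0.147
```

Request:
apply_moves([
  [[0.15,0,0,0,0,0,0],[0.15,0,0,0,0,0,0.6],[0.15,0,0,0,0,0,0.6],[0.15,0,-4,0,0,0,0.6],[0.15,0,-9,0,0,0,0.6],[-5,-3,-10,0,0,0,0.6],[-12,-10,-12,0,0,0,0.6],[-20,-15,-12,0,0,0,0.6]],
])

```text
time_s: 27.75
eef_pos: [0.5265, -0.4361, 0.2187]
eef_rot: [0.001, 0.713, 0.701, -0.0]
wrist_force: [1.1, -0.2, 0.2]
opening: 0.603
```

Request:
apply_moves([
  [[-8,-5,0,0,0,0,0.6],[-8,-10,0,0,0,0,0.6],[-8,-15,0,0,0,0,0.6],[-8,-15,0,0,0,0,0.6],[-8,-15,0,0,0,0,0.6]],
])

```text
time_s: 28.25
eef_pos: [0.3715, -0.5136, 0.2168]
eef_rot: [-0.001, 0.715, 0.699, -0.0]
wrist_force: [0.6, -0.4, -0.3]
opening: 0.601
```

```bash
python3 - <<'E'
from tr import *
o=get_obs(); print(o["time_s"],o["eef_pos"])
im=camera("top"); cv2.imwrite("pics/t9.png",im[:,:,::-1]); tray(im)
a=cv2.resize(im[160:290,355:455],None,fx=4,fy=4,interpolation=cv2.INTER_CUBIC); b=cv2.resize(im[160:290,150:250],None,fx=4,fy=4,interpolation=cv2.INTER_CUBIC)
cv2.imwrite("pics/t9c.png",np.hstack([b,a])[:,:,::-1])
E
```

```text
28.25 [ 0.37149212 -0.51359599  0.21684297]
tray [0.4993 0.3036] [[0.433, 0.398], [0.579, 0.392], [0.566, 0.208], [0.419, 0.216]] 3157
```

View pics/t9c.png

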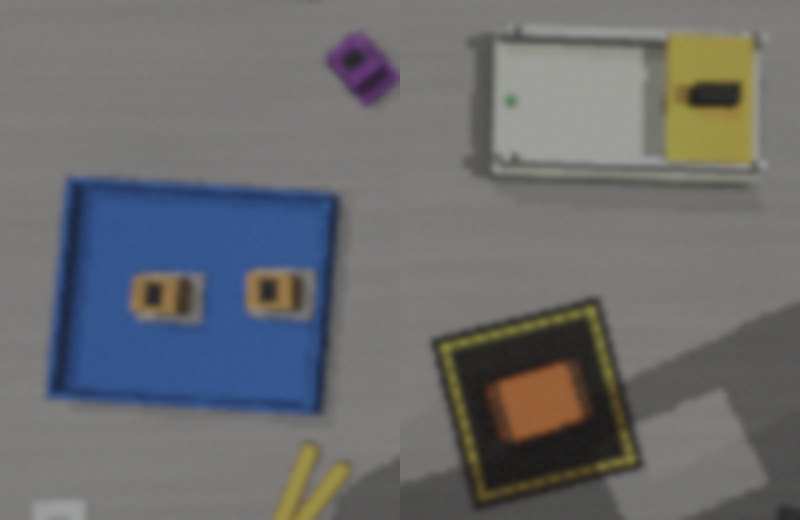

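Both jacks are in the tray, the catch is back over the button (slightly further than at the start), and the block is centred on its mat. Handing in.

```bash
python3 - <<'E'
from bench import *
print(hand_in())
E
```

```text
the job is handed in; nothing more can be done
None
```

The whole task was carried out in the order asked and handed in at about 28 s of the 210 s allowed. `hand_in()` gave no verdict.

- **Jacks:** Two were present, jack0 and jack2; the middle lane was empty. I pushed both into the open bay with the orange block, to about own y = +50 mm, where they are clear once past +22 mm. I then put the block back on its mat, and lifted each jack out and set it upright in the blue tray.
- **Reset box:** I slid the catch aside until it hit its stop. The plate then measured 70 mm from the button, which is fully aside. I pressed the button until it bottomed out (19 N with no further travel) and slid the catch back 70 mm to its other stop.

**Last checks:**
- The final top view shows both jacks in the tray, the tray not moved, the catch over the button, and the block centred on its mat. Nothing disagreed in that view.
- The first slide of the catch showed only 67 mm of hand travel. The final view suggests the catch started about 3 mm short of fully closed.
- In the wrist view the block had looked off-centre on its mat. The final top view showed this was only perspective.
- I did not compare the bystander tools' positions numerically before and after. The gripper was never brought down on them.

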